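Sort the full carton from the empty one by its weight

TASK

Two identical closed magenta cartons lie on the bench; one is still packed with screws, the other is empty, and only lifting them tells which. Put the full one in the blue tray and the empty one in the yellow tray, each lying flat on the tray floor with its top still up. Leave the tape measure, the pliers and the solder spool where they are.

Things in the scene. Friction and masses are not known exactly. Their poses are not given: they have to be found in the camera images.
- small_carton_a: Magenta small carton, 62 (x) x 100 (y) x 32 mm high, closed, label up; an exact twin of the other one. Origin: centre of its underside (the box's true middle is 1 mm to +x of it); z up, y along its length. Grasp it from above across its 62 mm width; 40 to 60 N of grip is safe and holds it. Full it weighs 0.63 to 0.83 kg (6 to 8 N), empty 0.11 kg (1.1 N); either of the two may be the full one.
- small_carton_b: Magenta small carton, 62 (x) x 100 (y) x 32 mm high, closed, label up; an exact twin of the other one. Origin: centre of its underside (the box's true middle is 1 mm to +x of it); z up, y along its length. Grasp it from above across its 62 mm width; 40 to 60 N of grip is safe and holds it. Full it weighs 0.63 to 0.83 kg (6 to 8 N), empty 0.11 kg (1.1 N); either of the two may be the full one.
- blue_tray: Open blue plastic tray, fixed to the bench, for the full carton: 160 (x) x 180 (y) x 30 mm high outside (the rim bead adds 1.5 mm), walls 4 mm, floor 4 mm thick. Origin: centre of its underside on the bench; x and y along its sides, z up.
- yellow_tray: Open yellow plastic tray, fixed to the bench, for the empty carton: 160 (x) x 180 (y) x 30 mm high outside (the rim bead adds 1.5 mm), walls 4 mm, floor 4 mm thick. Origin: centre of its underside on the bench; x and y along its sides, z up.
- tape_measure: Bystander: yellow tape measure, 32x71x61 mm, standing at the left; origin at the centre of its underside. Not to be moved.
- pliers: Bystander: pliers with red grips, 170x55x12 mm, lying flat at the right; origin at the centre of the underside. Not to be moved.
- solder_spool: Bystander: spool of solder, 60 mm across, 47 mm high, standing at the far left; origin at the centre of its underside. Not to be moved.

How it is judged:
By the outcome, as a careful person would: the job done as asked, in the order asked, and still so for the second after the job is handed in, with the robot touching nothing.
It also fails if it takes over 51 s, if anything falls off the work surface, if the arm or the gripper's body presses on something with over 40 N, if the wrist force passes 120 N, or if a joint passes its speed limit or range.

ROBOT

A 6-joint arm with a two-finger parallel gripper is mounted at the origin on a cart in front of the work surface, level with it; the furniture and walls round the work are solid. World frame = base frame: x ahead of the robot, y to its left, z up, the work surface at z = 0. Lengths are in m, angles in rad, forces in N, time in s.
With the tool pointing down it reaches from about 0.375 to 0.825 m from the base axis. Payload 5.5 kg.
Tool frame: the origin (TCP) lies midway between the tips of the shut fingers; the grasp point (between the pads) lies 19 mm behind it (env.grip_point_offset is the distance from the TCP to the grasp point, in m); z points along the fingers, y is the direction in which the jaws open and shut (so a half turn about z gives the same grasp; the last joint's range is limited). The gripper opens to 85 mm and grips with 20 to 120 N. Pads are 22 mm wide; open, the fingers measure 114 mm over their backs; the gripper's body (76 mm by 85 mm) begins 54 mm behind the grasp point. The pads swing forward as they close: fully open they stand 13 mm farther back than shut.
Start: joints at [-1.317, 0.314, -0.047, 1.21, 0, 1.571], TCP at [0.151, -0.581, 0.231] pointing down, gripper open.
Joint ranges: [-2.67, 2.67], [-0.69, 1.73], [-1.03, 1.25], [-2.08, 2.16], [-1.42, 1.45], [-3.14, 3.14]. Speed limits (rad/s): [2.39, 2.39, 3.01, 3.14, 3.14, 3.14].

INTERFACE

Orientations are given as a unit quaternion [x, y, z, w].
In Python, from bench import env, camera, camera_params gives the robot as it stands. The module is installed in compiled form; this text tells all that it offers.
- The arm moves only by the tool play_rows, never from a script. Its argument "plan" is a list of rows, each a list of 7 numbers: the turn, a rotation vector about the world's x, y, z in units of 8 degrees (1.0 is 8 degrees), then the shift along the world's x, y, z in cm, then the gripper command: -1 is fully open, 1 is shut, values between are in proportion. In form: [[ax, ay, az, x, y, z, gripper], ...]. A call has 1 to 20 rows; each row is the pose to reach, as a shift and turn from the pose measured when the call began; what a row does not reach only later rows make up. A row lasts 1/8 s, in which the tool goes at most 62.5 mm and 10.7 degrees, less where a joint would pass 70% of its speed; a pose out of reach is approached as far as the arm can. A call with a gripper value outside its range is refused whole. The fingers move at their own pace and stop on an object; the grip force is fixed at half the most. Time passes only in rows, so rows that repeat a pose let the fingers close. It gives the time, the measured TCP pose, the force and the opening at its end, in the units of the state.
- env.read_state(): the state, without advancing time (a new reading comes with each control period).
- camera(name): name is "scene" or "top" or "wrist"; returns (picture, depth): 480x640x3 uint8, red, green, blue; 480x640 float32, m along the optical axis (not along the pixel's ray), 0 where there is no reading.
- camera_params(name): a dict with "fx", "fy", "cx", "cy" (pixels), "camera_from_world" (4x4, takes a point from world to camera coordinates). Camera axes: x right, y down, z forward; pixel columns grow to the right and rows downward; lengths in m; the calibration is good to about 2 mm. A picture is of the moment at which its call begins: read the wrist's pose just before it. camera_params takes no time and is no camera call; for the wrist camera it gives the pose at the moment of the call.
- env.sign_off(): hands the job in, once; it reports no verdict.
The state is a dict: "clock": time; "q": joint angles; "dq": joint speeds; "joint_efforts": joint torques, N m; "tool_pos": TCP position; "orientation": TCP orientation; "contact_force": force on the tool from outside, world axes, zero at the start; "torque": the same for the moment, N m; "opening": finger opening in m.
Only numpy, scipy, OpenCV 4.12 (cv2) and the standard library are available. Lean on these libraries where they do the work, as an engineer would, in place of code of your own. Each camera call takes 0.05 s, during which the arm holds its last target.

## Working session

There is one attempt and no reset: what is moved stays moved. The work goes in short steps, Python scripts to look and compute and a tool call to move; the robot and the scene stay as the last step left them, time stands still between calls to the robot, and variables do not carry over. Pictures are saved under pics/ and viewed, and the job is handed in when it is done.

Besides the shell and the picture viewer there is one more tool, called after "Call:" in YAML: its name, and indented under it one key for each argument. play_rows: Moves the arm, as the interface text tells. Its arguments: {"type":"object","properties":{"plan":{"type":"array","items":{"type":"array","items":{"type":"number"}}}},"required":["plan"]}

```bash
mkdir -p pics; python3 - <<'E'
from bench import env, camera, camera_params
import cv2, numpy as np
print(env.read_state())
for n in ("scene","top"):
    p,d=camera(n); cv2.imwrite(f"pics/{n}0.png",p[:,:,::-1]); np.savez(f"{n}0.npz",p=p,d=d)
    print(n,camera_params(n))
E
```

```text
{'clock': 0.0, 'q': array([-1.31701748e+00,  3.14217707e-01, -4.80830082e-02,  1.21019806e+00,
       -3.21774272e-06,  1.57077979e+00]), 'dq': array([-7.66155956e-04,  7.15289033e-04,  3.64111709e-05,  8.94212936e-04,
        3.57004629e-04, -3.35139422e-04]), 'joint_efforts': array([ 2.13645865e-05, -5.39595437e+01,  3.39745796e+01,  1.92790059e-02,
        1.24752937e-04, -3.83812491e-06]), 'tool_pos': array([ 0.15049139, -0.58022085,  0.23043783]), 'orientation': array([ 9.91958927e-01,  1.26557348e-01, -1.09310383e-04, -8.44175557e-04]), 'contact_force': array([-0.58432487, -0.46600563, -0.67253971]), 'torque': array([-0.0110127 ,  0.04092842,  0.00098024]), 'opening': 0.08512359277376981}
scene {'fx': 552.6243621612083, 'fy': 552.6243621612083, 'cx': 320.29581600341476, 'cy': 239.25192468144658, 'camera_from_world': array([[-0.43306718, -0.90121615,  0.0161949 ,  0.30220069],
       [-0.48634137,  0.21850194, -0.84600767,  0.25637252],
       [ 0.75889715, -0.37425441, -0.53292472,  1.07487915],
       [ 0.        ,  0.        ,  0.        ,  1.        ]])}
top {'fx': 545.7379639662507, 'fy': 545.7379639662507, 'cx': 321.3243209978627, 'cy': 239.2680207934309, 'camera_from_world': array([[ 0.02401523, -0.99967476, -0.00858189,  0.08813749],
       [-0.99503549, -0.02307271, -0.09680918,  0.49663792],
       [ 0.09657969,  0.01086418, -0.99526596,  1.31600941],
       [ 0.        ,  0.        ,  0.        ,  1.        ]])}
```

View pics/top0.png

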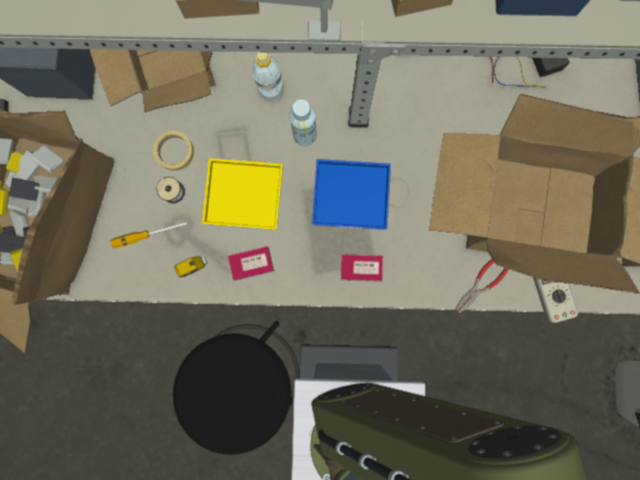

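View pics/scene0.png

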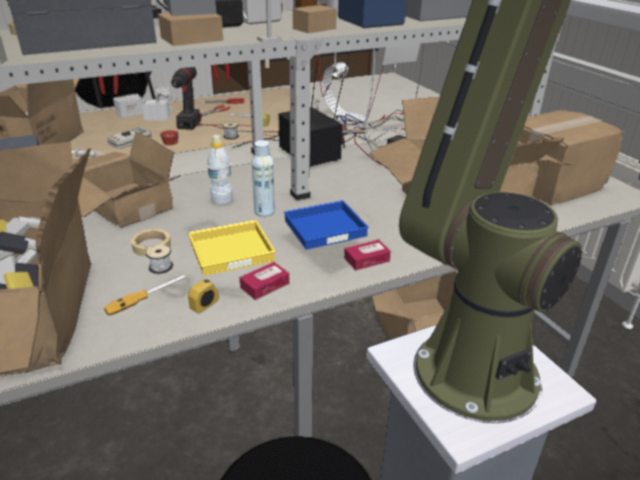

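The top view shows the cartons at about (251,263) and (362,267), the yellow tray at (242,193) and the blue tray at (351,194). The tape measure is at (190,265), left of carton one. The pliers are at (483,285) and the spool at (170,188).

```bash
cat > h.py <<'E'
import numpy as np, cv2
from bench import env,camera,camera_params
def cloud(d,P):
    v,u=np.mgrid[:480,:640]; z=d.astype(float)
    c=np.stack([(u-P["cx"])/P["fx"]*z,(v-P["cy"])/P["fy"]*z,z],-1)
    T=P["camera_from_world"]; return (c-T[:3,3])@T[:3,:3]   # R^T (c-t)
def raypt(u,v,P,z):
    T=P["camera_from_world"];R=T[:3,:3];o=-R.T@T[:3,3];r=R.T@np.array([(u-P["cx"])/P["fx"],(v-P["cy"])/P["fy"],1.])
    return o+r*(z-o[2])/r[2]
def mask(p,name):
    h=cv2.cvtColor(p,cv2.COLOR_RGB2HSV).astype(int);H,S,V=h[...,0],h[...,1],h[...,2]
    return {"mag":((H>160)&(H<177)&(S>120)&(V>60)),"yel":((H>22)&(H<33)&(S>150)&(V>80)),"blu":((H>105)&(H<120)&(S>170)&(V>60))}[name]
def blobs(p,name,amin=150):
    m=mask(p,name).astype(np.uint8); m=cv2.morphologyEx(m,cv2.MORPH_CLOSE,np.ones((9,9)))
    n,l,s,c=cv2.connectedComponentsWithStats(m)
    return [(l==i) for i in range(1,n) if s[i,4]>amin]
E
python3 - <<'E'
from h import *
for n in ("top","scene"):
    z=np.load(f"{n}0.npz");p,d=z["p"],z["d"];P=camera_params(n);C=cloud(d,P)
    for col in("mag","yel","blu"):
        for b in blobs(p,col):
            vv,uu=np.nonzero(b); 
            if vv.mean()<130 : continue
            q=C[b&(d>0)]; zz=q[:,2]
            print(n,col,b.sum(),"px",uu.mean().round(1),vv.mean().round(1),"z pct",np.percentile(zz,[5,50,95]).round(4))
            zt=np.percentile(zz,90); 
            top=q[(abs(zz-(np.median(zz) if col=="mag" else zt))<.006)]
            r=cv2.minAreaRect(top[:,:2].astype(np.float32)*1000)
            print("   rect mm",np.round(r[0],1),np.round(r[1],1),round(r[2],1),"n",len(top))
# general heights of things near
z=np.load("top0.npz");C=cloud(z["d"],camera_params("top"))
for (u,v) in [(365,50),(365,100),(302,108),(265,75),(190,265),(483,285),(170,188),(340,310),(300,290),(320,3),(440,180),(350,210)]:print((u,v),C[v,u].round(3))
E
```

```text
top mag 679 px 248.3 263.5 z pct [0.0268 0.0314 0.0358]
   rect mm [432.2 271.9] [60.6 99.3] 14.8 n 660
top mag 638 px 359.2 267.2 z pct [0.0271 0.0317 0.0359]
   rect mm [427.9   0.6] [96.5 59.9] 89.3 n 619
top yel 204 px 13.7 161.9 z pct [0.1726 0.1791 0.1849]
   rect mm [637.4 783.4] [25.7 41.3] 80.4 n 137
top yel 4886 px 242.0 193.4 z pct [-0.0009  0.0043  0.031 ]
   rect mm [604.2 299.1] [185.7 165.4] 86.6 n 691
top yel 201 px 2.9 199.8 z pct [0.149  0.1637 0.1716]
   rect mm [550.2 807.2] [16.6 50.6] 89.3 n 90
top yel 283 px 128.4 238.9 z pct [0.0171 0.0225 0.0269]
   rect mm [484.5 574.8] [20.8 88.1] 16.3 n 208
top yel 337 px 188.7 265.9 z pct [0.0323 0.0556 0.0615]
   rect mm [418.7 420.9] [28.5 45.5] 27.0 n 194
top blu 4723 px 351.2 194.0 z pct [-0.0005  0.0043  0.0306]
   rect mm [608.5  28.8] [180.5 162.3] 87.6 n 422
scene mag 887 px 366.8 254.1 z pct [0.007  0.0288 0.0322]
   rect mm [421.6   3.5] [101.   66.4] 87.5 n 607
scene mag 1067 px 264.2 280.0 z pct [0.0072 0.029  0.0326]
   rect mm [426.4 275.8] [ 65.9 100.8] 16.3 n 745
scene yel 2747 px 230.4 246.1 z pct [-0.0003  0.0037  0.0283]
   rect mm [598.3 302.2] [181.7 168.8] 86.1 n 510
scene yel 204 px 195.8 299.1 z pct [0.0121 0.0393 0.0561]
   rect mm [399.8 438.4] [24.6 14.8] 48.3 n 56
scene blu 2279 px 324.3 223.1 z pct [-0.0004  0.0045  0.0282]
   rect mm [603.6  32.6] [182.6 171.3] 87.1 n 447
(365, 50) [0.784 0.028 0.45 ]
(365, 100) [0.789 0.009 0.19 ]
(302, 108) [0.759 0.146 0.217]
(265, 75) [0.859 0.237 0.148]
(190, 265) [0.422 0.411 0.06 ]
(483, 285) [ 0.392 -0.302  0.001]
(170, 188) [0.616 0.482 0.014]
(340, 310) [ 0.298  0.03  -0.773]
(300, 290) [0.369 0.15  0.   ]
(320, 3) [0.767 0.103 0.631]
(440, 180) [ 0.621 -0.163  0.156]
(350, 210) [0.572 0.03  0.003]
```

```bash
python3 - <<'E'
from h import *
print(env.grip_point_offset)
z=np.load("top0.npz");d=z["d"];C=cloud(d,camera_params("top"))
for y0 in np.arange(-.7,.6,.1):
    row=[]
    for x0 in np.arange(.3,.8,.05):
        m=(d>0)&(C[...,0]>x0)&(C[...,0]<x0+.05)&(C[...,1]>y0)&(C[...,1]<y0+.1)
        row.append(round(float(C[m][:,2].max()),2) if m.any() else None)
    print(round(y0,1),row)
E
```

```text
0.0187
-0.7 [0.01, 0.01, 0.15, 0.16, 0.16, 0.16, 0.17, 0.17, 0.01, None]
-0.6 [0.04, 0.26, 0.25, 0.18, 0.18, 0.18, 0.18, 0.22, 0.28, None]
-0.5 [0.04, 0.26, 0.26, 0.2, 0.02, 0.02, 0.02, 0.19, 0.28, 0.47]
-0.4 [0.01, 0.26, 0.26, 0.21, 0.02, 0.02, 0.02, 0.03, 0.27, 0.47]
-0.3 [0.01, 0.02, 0.27, 0.23, 0.18, 0.18, 0.18, 0.18, 0.22, 0.47]
-0.2 [0.01, 0.01, 0.01, 0.01, 0.17, 0.17, 0.17, 0.16, 0.16, 0.47]
-0.1 [0.01, 0.04, 0.04, 0.04, 0.04, 0.04, 0.04, 0.04, 0.01, 0.47]
-0.0 [0.01, 0.04, 0.04, 0.04, 0.04, 0.01, 0.01, 0.04, 0.01, 0.64]
0.1 [0.01, 0.01, 0.01, 0.01, 0.04, 0.04, 0.04, 0.03, 0.22, 0.64]
0.2 [0.01, 0.04, 0.04, 0.04, 0.04, 0.04, 0.03, 0.04, 0.01, 0.63]
0.3 [0.01, 0.04, 0.06, 0.04, 0.04, 0.04, 0.04, 0.04, 0.01, 0.47]
0.4 [0.01, 0.05, 0.07, 0.01, 0.02, 0.05, 0.05, 0.03, 0.03, 0.47]
0.5 [0.01, 0.01, 0.01, 0.03, 0.03, 0.31, 0.32, 0.31, 0.03, 0.47]
```

Call:
play_rows:
  plan:
    - [0,0,0,0,0,6,-1]
    - [0,0,0,0,0,12,-1]
    - [0,0,0,1,0,14,-1]
    - [0,0,0.8,4,4,14,-1]
    - [0,0,1.7,8,9,14,-1]
    - [0,0,2.6,12,14,14,-1]
    - [0,0,3.5,16,19,14,-1]
    - [0,0,4.5,19,24,14,-1]
    - [0,0,5.5,21,29,14,-1]
    - [0,0,6.5,23,34,14,-1]
    - [0,0,7.3,25,40,14,-1]
    - [0,0,8.1,26,46,12,-1]
    - [0,0,8.8,27,52,8,-1]
    - [0,0,9.2,27.3,58,3,-1]
    - [0,0,9.2,27.3,58.2,-1,-1]
    - [0,0,9.2,27.3,58.2,-3,-1]
    - [0,0,9.2,27.3,58.2,-3,-1]
    - [0,0,9.2,27.3,58.2,-3,-1]

```text
clock: 2.35
tool_pos: [0.4241, 0.0015, 0.2015]
orientation: [0.719, 0.695, -0.0, -0.0]
contact_force: [0.6, 0.1, -0.1]
opening: 0.0853
```

```bash
python3 - <<'E'
from h import *
s=env.read_state();print(s["clock"],s["tool_pos"],s["orientation"],s["contact_force"],s["q"])
P=camera_params("wrist");p,d=camera("wrist");cv2.imwrite("pics/w1.png",p[:,:,::-1]);np.savez("w1.npz",p=p,d=d,**P)
C=cloud(d,P)
for b in blobs(p,"mag"):
    vv,uu=np.nonzero(b);q=C[b&(d>0)];print(b.sum(),uu.mean(),vv.mean(),uu.min(),uu.max(),vv.min(),vv.max(),np.percentile(q[:,2],[5,50,95]))
    top=q[abs(q[:,2]-np.median(q[:,2]))<.004];print(cv2.minAreaRect(top[:,:2].astype(np.float32)*1000))
E
```

```text
2.35 [0.42414574 0.0015156  0.20152693] [ 7.18633654e-01  6.95388842e-01 -1.16153978e-04 -1.30069928e-04] [ 0.61952537  0.07367583 -0.10051047] [ 3.55249625e-03 -1.06847425e-03 -4.89244467e-01  1.08296808e+00
  2.66364410e-05  1.60722343e+00]
6109 327.01211327549515 204.94368963823865 288 364 153 271 [0.03014619 0.03147979 0.03270324]
((426.4721374511719, 1.6275672912597656), (100.01717376708984, 61.52056884765625), 89.36254119873047)
```

View pics/w1.png

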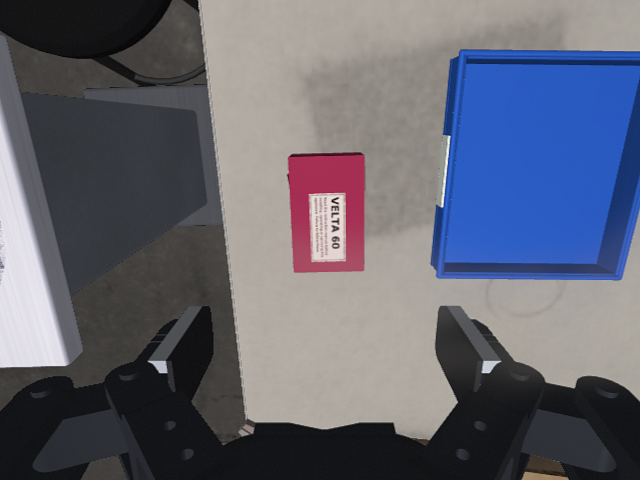

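The wrist view has the carton centred at about (327,212), with its top at 31.5 mm, 61.5 x 100 mm and centre (0.426, 0.0015). That agrees with the top view, so I'll descend and grip.

Call:
play_rows:
  plan:
    - [0,0,0.1,0.2,0,-6,-1]
    - [0,0,0.1,0.2,0,-12,-1]
    - [0,0,0.1,0.2,0,-16,-1]
    - [0,0,0.1,0.2,0,-18.5,-1]
    - [0,0,0.1,0.2,0,-19.8,-1]
    - [0,0,0.1,0.2,0,-19.8,-1]
    - [0,0,0.1,0.2,0,-19.8,1]
    - [0,0,0.1,0.2,0,-19.8,1]
    - [0,0,0.1,0.2,0,-19.8,1]
    - [0,0,0.1,0.2,0,-19.8,1]
    - [0,0,0.1,0.2,0,-19.8,1]
    - [0,0,0.1,0.2,0,-19.8,1]
    - [0,0,0.1,0.2,0,-19.8,1]
    - [0,0,0.1,0.2,0,-19.8,1]

```text
clock: 4.15
tool_pos: [0.4279, 0.0014, 0.0053]
orientation: [0.714, 0.7, 0.001, 0.001]
contact_force: [-0.7, -0.5, 6.5]
opening: 0.0612
```

Call:
play_rows:
  plan:
    - [0,0,0,0,0,2,1]
    - [0,0,0,0,0,5,1]
    - [0,0,0,0,0,9,1]
    - [0,0,0,0,0,11,1]
    - [0,0,0,0,0,11,1]
    - [0,0,0,0,0,11,1]
    - [0,0,0,0,0,11,1]
    - [0,0,0,0,0,11,1]

```text
clock: 5.15
tool_pos: [0.4272, 0.0014, 0.1145]
orientation: [0.714, 0.7, 0.001, 0.001]
contact_force: [0.7, -1.6, -1.3]
opening: 0.0607
```

```bash
python3 - <<'E'
from h import *
s=env.read_state();print(s["clock"],s["tool_pos"],s["orientation"],s["contact_force"],s["torque"],s["opening"])
P=camera_params("wrist");p,d=camera("wrist");cv2.imwrite("pics/w2.png",p[:,:,::-1])
print(env.read_state()["contact_force"])
E
```

```text
5.15 [0.42723894 0.00135478 0.11448937] [7.13858489e-01 7.00289523e-01 5.17905521e-04 6.11724120e-04] [ 0.71143559 -1.57743031 -1.30166132] [ 0.06675231  0.01905574 -0.00452164] 0.06066561872006981
[-0.52022105 -0.74681148 -0.64587096]
```

View pics/w2.png

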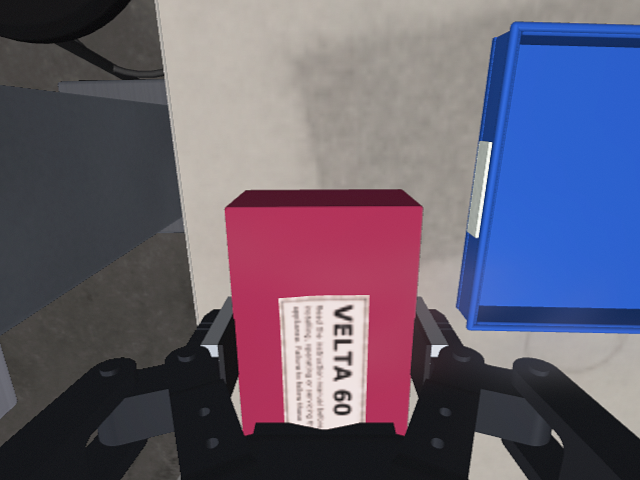

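The carton is held and the lift shows 0.6–1.3 N, so this one is empty and goes to the yellow tray.

Call:
play_rows:
  plan:
    - [0,0,-0.05,2.5,4,0,1]
    - [0,0,-0.1,5,8.5,0,1]
    - [0,0,-0.15,7.5,13,0,1]
    - [0,0,-0.2,10,17.5,0,1]
    - [0,0,-0.25,12.5,22,0,1]
    - [0,0,-0.3,15,26.5,0,1]
    - [0,0,-0.3,17.0,29.5,0,1]
    - [0,0,-0.3,17.4,29.9,-2,1]
    - [0,0,-0.3,17.4,29.9,-5,1]
    - [0,0,-0.3,17.4,29.9,-7.5,1]
    - [0,0,-0.3,17.4,29.9,-9,1]
    - [0,0,-0.3,17.4,29.9,-10,1]
    - [0,0,-0.3,17.4,29.9,-10.4,1]
    - [0,0,-0.3,17.4,29.9,-10.5,1]
    - [0,0,-0.3,17.4,29.9,-10.5,1]

```text
clock: 7.08
tool_pos: [0.6019, 0.3006, 0.0104]
orientation: [0.728, 0.685, 0.001, 0.001]
contact_force: [0.1, 0.0, -1.4]
opening: 0.061
```

```bash
python3 - <<'E'
from h import *
s=env.read_state();print(s["clock"],s["tool_pos"],s["orientation"],s["contact_force"],s["opening"])
p,d=camera("wrist");cv2.imwrite("pics/w3.png",p[:,:,::-1])
E
```

```text
7.075 [0.60189087 0.3006293  0.01039255] [0.72835741 0.6851958  0.00118817 0.00088332] [ 0.10830089  0.02037861 -1.37056026] 0.060958419121939555
```

View pics/w3.png

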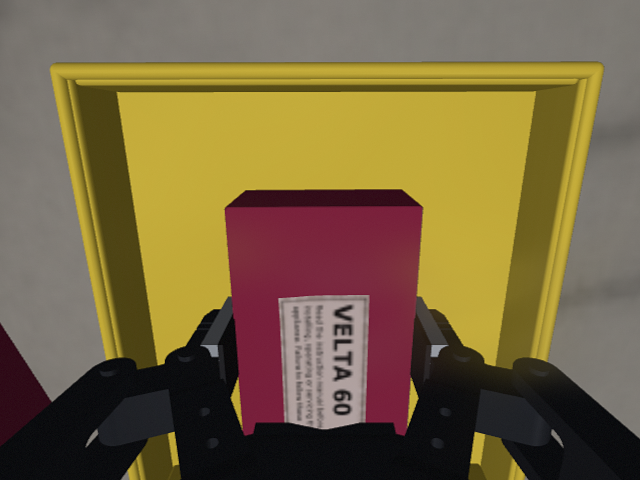

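The carton sits centred between the yellow walls, about 1 mm above the floor. I'll lower it, release, and go above the second carton.

Call:
play_rows:
  plan:
    - [0,0,0,0,0,-0.1,1]
    - [0,0,0,0,0,-0.1,1]
    - [0,0,0,0,0,-0.1,-1]
    - [0,0,0,0,0,-0.1,-1]
    - [0,0,0,0,0,-0.1,-1]
    - [0,0,0,0,0,-0.1,-1]
    - [0,0,0,0,0,-0.1,-1]
    - [0,0,0,0,0,2,-1]
    - [0,0,0,0,0,6,-1]
    - [0,0,0,0,0,11,-1]
    - [0,0,0.4,-3,-0.5,16,-1]
    - [0,0,0.9,-7,-1,19,-1]
    - [0,0,1.5,-11,-2,19,-1]
    - [0,0,2,-15,-2.5,19,-1]
    - [0,0,2.4,-17.2,-2.8,19,-1]
    - [0,0,2.4,-17.2,-2.8,19,-1]
    - [0,0,2.4,-17.2,-2.8,19,-1]

```text
clock: 9.25
tool_pos: [0.4307, 0.2729, 0.2007]
orientation: [0.604, 0.797, 0.002, 0.001]
contact_force: [0.6, -0.7, 0.9]
opening: 0.0851
```

```bash
python3 - <<'E'
from h import *
s=env.read_state();print(s["clock"],s["tool_pos"],s["orientation"],s["contact_force"],s["opening"])
P=camera_params("wrist");p,d=camera("wrist");cv2.imwrite("pics/w4.png",p[:,:,::-1])
C=cloud(d,P)
for b in blobs(p,"mag"):
    vv,uu=np.nonzero(b);q=C[b&(d>0)];print(b.sum(),uu.min(),uu.max(),vv.min(),vv.max(),np.percentile(q[:,2],[5,50,95]))
    top=q[abs(q[:,2]-np.median(q[:,2]))<.004];print(cv2.minAreaRect(top[:,:2].astype(np.float32)*1000))
E
```

```text
9.25 [0.4307264  0.27294157 0.20068995] [0.60417189 0.79685128 0.0018497  0.0009679 ] [ 0.56412375 -0.66057141  0.92095129] 0.0850703718182823
6072 286 362 153 271 [0.03018547 0.03149788 0.03273222]
((430.8323974609375, 274.5003662109375), (61.217079162597656, 99.56830596923828), 15.032755851745605)
5918 465 588 169 273 [0.01164935 0.03520846 0.03651474]
((601.6588745117188, 309.43817138671875), (82.17422485351562, 62.61017990112305), 87.1692123413086)
```

View pics/w4.png

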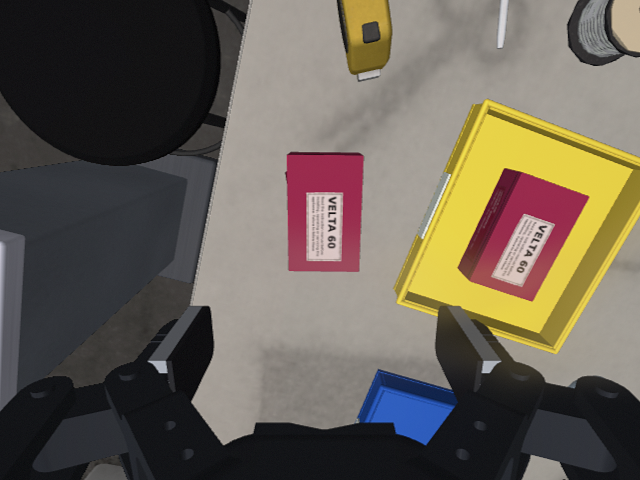

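The first carton lies flat in the yellow tray with its top at 35 mm. The second is centred at about (324,212), measured (0.431, 0.2745) with yaw 15°.

Call:
play_rows:
  plan:
    - [0,0,-0.1,0,0.1,-6,-1]
    - [0,0,-0.1,0,0.1,-12,-1]
    - [0,0,-0.1,0,0.1,-16,-1]
    - [0,0,-0.1,0,0.1,-18.5,-1]
    - [0,0,-0.1,0,0.1,-19.6,-1]
    - [0,0,-0.1,0,0.1,-19.6,-1]
    - [0,0,-0.1,0,0.1,-19.6,1]
    - [0,0,-0.1,0,0.1,-19.6,1]
    - [0,0,-0.1,0,0.1,-19.6,1]
    - [0,0,-0.1,0,0.1,-19.6,1]
    - [0,0,-0.1,0,0.1,-19.6,1]
    - [0,0,-0.1,0,0.1,-19.6,1]
    - [0,0,-0.1,0,0.1,-19.6,1]
    - [0,0,-0.1,0,0.1,-19.6,1]

```text
clock: 11.05
tool_pos: [0.4318, 0.2746, 0.006]
orientation: [0.61, 0.793, 0.003, 0.001]
contact_force: [-1.3, -0.9, 6.3]
opening: 0.0607
```

Call:
play_rows:
  plan:
    - [0,0,0,0,0,1,1]
    - [0,0,0,0,0,3,1]
    - [0,0,0,0,0,6,1]
    - [0,0,0,0,0,9,1]
    - [0,0,0,0,0,11,1]
    - [0,0,0,0,0,11,1]
    - [0,0,0,0,0,11,1]
    - [0,0,0,0,0,11,1]
    - [0,0,0,0,0,11,1]

```text
clock: 12.18
tool_pos: [0.4312, 0.2742, 0.1151]
orientation: [0.61, 0.793, 0.002, 0.001]
contact_force: [-0.3, -0.2, -8.1]
opening: 0.0608
```

```bash
python3 - <<'E'
from h import *
s=env.read_state();print(s["clock"],s["tool_pos"],s["orientation"],s["contact_force"],s["torque"],s["opening"])
p,d=camera("wrist");cv2.imwrite("pics/w5.png",p[:,:,::-1]);print(env.read_state()["contact_force"])
E
```

```text
12.175 [0.43116218 0.27418924 0.11512038] [0.60977403 0.79257217 0.00202376 0.00094063] [-0.33058767 -0.17290718 -8.09784718] [ 0.00132683 -0.00383228  0.00690727] 0.06084205535468767
[ 0.56178984  0.28179632 -7.36729297]
```

View pics/w5.png

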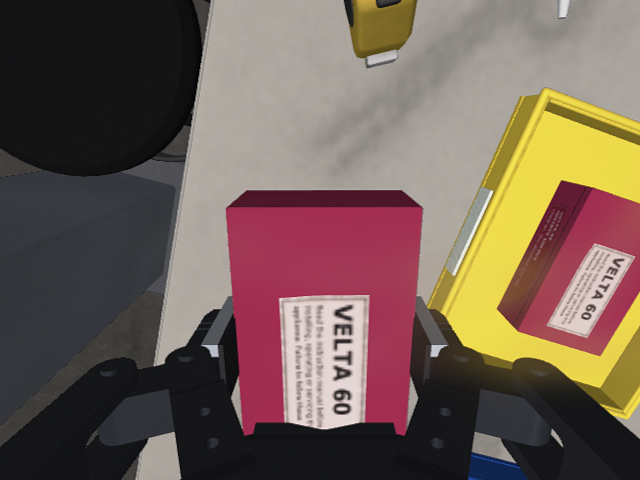

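The lift shows 7.4–8.1 N, so this is the full one. It is held level and goes to the blue tray.

Call:
play_rows:
  plan:
    - [0,0,-0.2,1.5,-2.5,0,1]
    - [0,0,-0.5,4,-6,0,1]
    - [0,0,-0.9,7,-10,0,1]
    - [0,0,-1.3,10,-14,0,1]
    - [0,0,-1.7,13,-18,0,1]
    - [0,0,-2,15.5,-21.5,0,1]
    - [0,0,-2.2,17,-23.8,0,1]
    - [0,0,-2.2,17.5,-24.4,-1,1]
    - [0,0,-2.2,17.5,-24.4,-3,1]
    - [0,0,-2.2,17.5,-24.4,-5.5,1]
    - [0,0,-2.2,17.5,-24.4,-8,1]
    - [0,0,-2.2,17.5,-24.4,-9.5,1]
    - [0,0,-2.2,17.5,-24.4,-10.1,1]
    - [0,0,-2.2,17.5,-24.4,-10.4,1]
    - [0,0,-2.2,17.5,-24.4,-10.4,1]

```text
clock: 14.1
tool_pos: [0.6069, 0.0304, 0.0119]
orientation: [0.724, 0.69, 0.002, 0.002]
contact_force: [-0.2, 0.8, -8.1]
opening: 0.061
```

```bash
python3 - <<'E'
from h import *
s=env.read_state();print(s["clock"],s["tool_pos"],s["orientation"],s["contact_force"],s["opening"])
p,d=camera("wrist");cv2.imwrite("pics/w6.png",p[:,:,::-1])
E
```

```text
14.1 [0.60687947 0.03037241 0.01191053] [0.72380284 0.69000066 0.00240838 0.00165705] [-0.22667416  0.77609411 -8.06009356] 0.06104508221405465
```

View pics/w6.png

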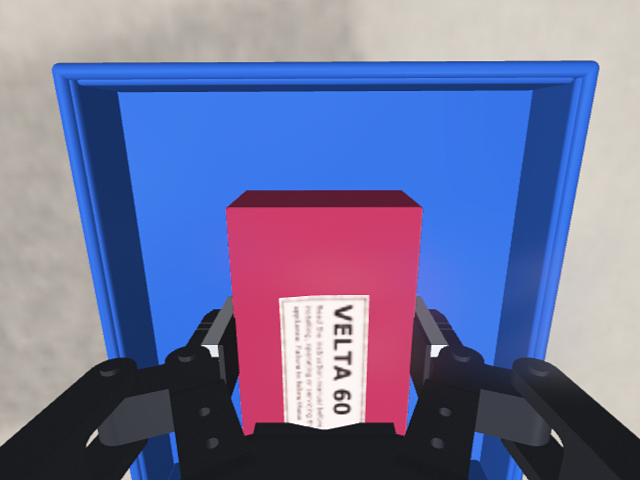

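It is centred in the blue tray and still carrying its weight about 2 mm up. I'll lower it to contact before releasing.

Call:
play_rows:
  plan:
    - [0,0,0,0,0,-0.1,1]
    - [0,0,0,0,0,-0.2,1]
    - [0,0,0,0,0,-0.3,1]
    - [0,0,0,0,0,-0.3,1]

```text
clock: 14.65
tool_pos: [0.6073, 0.0303, 0.0101]
orientation: [0.724, 0.69, 0.003, 0.002]
contact_force: [-2.7, -0.0, 4.7]
opening: 0.0607
```

Floor contact is confirmed (+4.7 N). Releasing and lifting clear.

Call:
play_rows:
  plan:
    - [0,0,0,0,0,0,-1]
    - [0,0,0,0,0,0,-1]
    - [0,0,0,0,0,0,-1]
    - [0,0,0,0,0,0,-1]
    - [0,0,0,0,0,0,-1]
    - [0,0,0,0,0,2,-1]
    - [0,0,0,0,0,6,-1]
    - [0,0,0,0,0,11,-1]
    - [0,0,0,-4,2,16,-1]
    - [0,0,0,-9,5,20,-1]
    - [0,0,0,-13,8,22,-1]
    - [0,0,0,-17,10,22,-1]
    - [0,0,0,-17,10,22,-1]
    - [0,0,0,-17,10,22,-1]

```text
clock: 16.4
tool_pos: [0.4378, 0.1304, 0.2303]
orientation: [0.724, 0.69, 0.003, 0.002]
contact_force: [0.4, -0.5, -0.2]
opening: 0.0854
```

```bash
python3 - <<'E'
from h import *
s=env.read_state();print(s["clock"],s["tool_pos"],s["contact_force"],s["opening"])
for n in ("wrist","top","scene"):
    P=camera_params(n);p,d=camera(n);cv2.imwrite(f"pics/{n}7.png",p[:,:,::-1]);C=cloud(d,P)
    for b in blobs(p,"mag"):
        q=C[b&(d>0)];top=q[abs(q[:,2]-np.median(q[:,2]))<.005];print(n,b.sum(),np.percentile(q[:,2],[5,50,95]).round(4),cv2.minAreaRect(top[:,:2].astype(np.float32)*1000))
a=np.load("scene0.npz")["p"].astype(int);b=cv2.imread("pics/scene7.png")[:,:,::-1].astype(int)
for nm,(u,v,r) in dict(tape=(203,295,22),spool=(159,258,20)).items():print(nm,abs(a-b)[v-r:v+r,u-r:u+r].mean())
a=np.load("top0.npz")["p"].astype(int);b=cv2.imread("pics/top7.png")[:,:,::-1].astype(int)
for nm,(u,v,r) in dict(tape=(190,265,18),spool=(170,188,16),pliers=(483,285,25)).items():print(nm,abs(a-b)[v-r:v+r,u-r:u+r].mean())
E
```

```text
16.4 [0.43782932 0.13038023 0.23030553] [ 0.4318189  -0.49746778 -0.2038803 ] 0.08542737077511642
wrist 3780 [0.0107 0.0351 0.0367] ((599.6695556640625, 270.7550354003906), (39.983863830566406, 62.437137603759766), 86.63936614990234)
wrist 4805 [0.0118 0.0351 0.0365] ((606.762451171875, 30.860376358032227), (100.2220230102539, 62.20983123779297), 87.83170318603516)
top 558 [0.0308 0.0357 0.0401] ((601.613525390625, 297.85235595703125), (97.80845642089844, 59.5954704284668), 87.9605712890625)
top 666 [0.0302 0.0355 0.04  ] ((607.46875, 28.666732788085938), (97.13667297363281, 61.69150924682617), 87.56724548339844)
scene 737 [0.0103 0.0322 0.0364] ((603.15283203125, 31.051803588867188), (101.12149810791016, 68.1661605834961), 87.86676025390625)
scene 787 [0.0124 0.0327 0.0362] ((595.59814453125, 303.1227722167969), (97.15967559814453, 66.48542785644531), 85.69654083251953)
tape 7.927169421487603
spool 8.52
tape 3.0730452674897117
spool 2.7913411458333335
pliers 2.7370666666666668
```

View pics/wrist7.png

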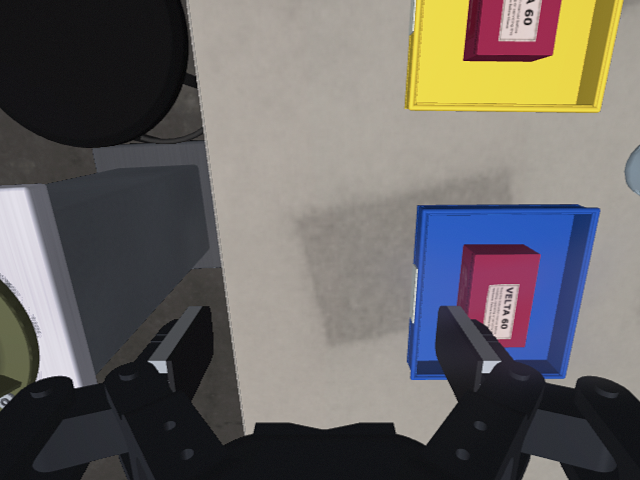

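View pics/scene7.png

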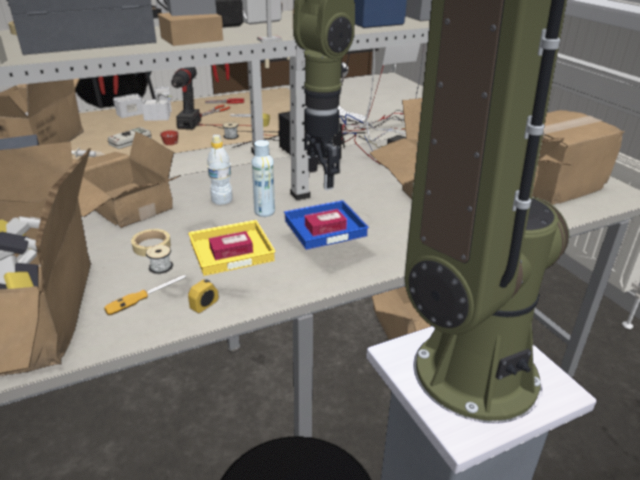

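The wrist view shows the cartons inside the blue tray (about (498,295)) and the yellow tray (about (510,30)). Tops are at 35 mm with labels up. The scene view shows the tape measure (203,295) and spool (159,258) in their original places. The arm is clear, so I'll hand in.

```bash
python3 -c "
from bench import env; print(env.sign_off())"
```

```text
the job is handed in; nothing more can be done
None
```

The full carton is in the blue tray and the empty one is in the yellow tray. I handed the job in at about 16.6 s of the 51 s allowed; the sign-off gave no verdict.

- **Which was which:** I lifted the right carton first and it read 0.6–1.3 N, so it was the empty one. The left carton read 7.4–8.1 N, so it was the full one.
- **Order:** the empty carton was placed first, then the full one. I took the task as setting no order between them.
- **Placement:** both lie flat with their labels up, near the middle of their trays. Their tops measured 35–36 mm from the wrist and top cameras, against an expected 36 mm. The scene camera read a few millimetres lower (32–33 mm) because side faces were in its selection.
- **Bystanders:** the tape measure, pliers and spool look unmoved in the top view compared with before. The scene view's pixel differences around the tape measure and spool were somewhat larger (about 8 against 3), but both appear in the same positions.
- **Robot:** it ended well clear of everything. The highest force in the readings was about 8 N, from the weight of the full carton.

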